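# Load an oak rail into a dowelling jig

### The job

Load the oak rail into the dowelling jig so that its end can be drilled: push it gently at one end and then the other until it lies flat along the whole aluminium fence, slide it along the fence until its end butts against the drill-bush block, and only then press the toggle clamp's handle fully down so that it holds the rail there. The fence is only hand-tight, so do not shove it out of its setting, and leave the other things where they are.

Things in the scene. Friction and masses are not known exactly. Their poses are not given: they have to be found in the camera images.
- jig: Dowelling jig, fixed: plywood board 18 mm thick on the table, carrying fence, bush block and toggle clamp. Origin: at table height under the middle of the nominal fence line; x points from the rail's side to the fence's (away from the robot), y along the fence towards the bush block, z up. Board: x -170 to 125, y -280 to 310 mm.
- fence_line (a point): Nominal mid-foot of the fence's face, on the board. Fence: aluminium bar 300 mm long (jig y +-150), 20 thick (+x side), 36 high; feet with knobs behind. Set by hand, not measured: its face is within 10 mm in x and 0.04 rad in yaw of this nominal, so contact must be felt. Hand-tight knobs hold it: over 10 N at an end, 20 N in the middle, shifts it; it must stay put within 1.5 mm.
- bush_face (a point): Middle of the face of the drill-bush block that the rail's end must meet: dark steel block, jig x -60 to 16 mm, 44 mm high above the board, fixed at the +y end of the fence, face at jig y = 170 mm looking to -y. The point is at jig x -22 mm, 15 mm above the board.
- rail: Planed oak rail, loose, plain bar 340 long, 44 wide, 30 mm high, 0.2 to 0.37 kg, lying on the board in front of the fence, skew to it and short of the bush block. Origin: centre of its underside; y along it towards the bush block, x across towards the fence, z up. Slides at 1 to 5 N; 6 to 7 N is enough to seat it; arrive under 20 mm/s.
- rail_end (a point): Middle of the rail's end face that has to meet the bush block (170 mm from the rail's centre along its y, 15 mm above its underside).
- clamp (a joint): Handle angle of the horizontal toggle clamp behind the fence's middle (jig y = 0): 0 = fully down, locked, about level; 0.62 to 0.8 rad at the start, standing up obliquely, pointing away from the fence (+x of the jig). Stays where left; pressing it down at the grip takes 5 to 18 N. Pivot at jig x 60 mm, 70 mm above the table.
- clamp_grip (a point): On the axis of the handle's round red grip (18 mm thick, from 41 to 113 mm from the pivot), 78 mm from the pivot; moves with the handle. With the handle fully down it is 75 mm above the table at jig x 138 mm. It is pressed from above.
- clamp_spot (a point): Fixed point of the jig where the clamp's rubber foot (18 mm across, at the end of the arm that swings over the fence as the handle goes down) presses on the rail's top: jig x -22 mm, y 0, 48 mm above the table. With the clamp open the foot hangs 35 to 55 mm above it; keep the gripper's body clear of it.
- square: Try square (wooden stock 90 mm, steel blade), bystander on the jig board beyond the bush block.
- offcut: Short oak offcut 75 x 44 x 30 mm, bystander on the jig board behind the fence.
- drill: Cordless drill standing on its battery, 210 mm high, bystander.
- hammer: Hammer, bystander.
- glue: White glue bottle 190 mm high, bystander.
- sander: Cork sanding block, bystander.
- pencil: Flat carpenter's pencil, bystander.

How it is judged:
By the outcome, as a careful person would: the job done as asked, in the order asked, and still so for the second after the job is handed in, with the robot touching nothing.
It also fails if it takes over 72 s, if anything falls off the work surface, if the arm or the gripper's body presses on something with over 40 N, if the wrist force passes 120 N, or if a joint passes its speed limit or range.

### The arm

A 6-joint arm with a two-finger parallel gripper is mounted at the origin on the work surface. World frame = base frame: x ahead of the robot, y to its left, z up, the work surface at z = 0. Lengths are in m, angles in rad, forces in N, time in s.
With the tool pointing down it reaches from about 0.225 to 0.875 m from the base axis. Payload 3.4 kg.
Tool frame: the origin (TCP) lies midway between the tips of the shut fingers; the grasp point (between the pads) lies 19 mm behind it (manip.grip_point_offset is the distance from the TCP to the grasp point, in m); z points along the fingers, y is the line along which they close (so a half turn about z gives the same grasp; the last joint's range is limited). The gripper opens to 85 mm and grips with 20 to 120 N. Pads are 22 mm wide; open, the fingers measure 114 mm over their backs; the gripper's body (76 mm by 85 mm) begins 54 mm behind the grasp point. The pads swing forward as they close: fully open they stand 13 mm farther back than shut.
Start: joints at [1.08, 0.276, 1.505, -0, 1.361, -0.121], TCP at [0.208, 0.536, 0.231] pointing down, gripper open.
Joint ranges: [-2.89, 2.89], [-0.75, 2.08], [0.22, 2.7], [-1.18, 4.32], [0.11, 2.71], [-2.7, 2.7]. Speed limits (rad/s): [2.57, 2.57, 3.14, 3.14, 3.14, 3.14].

### API

Orientations are given as a unit quaternion [w, x, y, z].
In Python, from rig import manip gives the robot as it stands.
- The arm moves only by the shell command python3 -m handwheel 'ROWS' [FORCE]. ROWS is JSON, a list of rows, each an object with "translation": the shift along the tool's x, y, z in m, a list of three; "angular": the turn, a rotation vector about the tool's x, y, z in degrees, a list of three; "hand": the closure, from 0 (fully open) to 1 (shut). A call has 1 to 10 rows; each row shifts and turns the commanded pose from where the row before left it, along the tool's axes as they then stand; what a row does not reach is not made up. A row lasts 1/12 s, in which the tool goes at most 41.7 mm and 7.16 degrees, less where a joint would pass 70% of its speed; a pose out of reach is approached as far as the arm can. A call with a gripper value outside its range is refused whole. The fingers move at their own pace and stop on an object; FORCE is the grip in N (left out, the last holds). Time passes only in rows, so rows that do not move let the fingers close. It gives the time, the measured TCP pose, the force, the opening and the grip force at its end, in the units of the state.
- manip.get_state(): the state, without advancing time (a new reading comes with each control period).
- manip.get_image(name): name is "side" or "top" or "wrist"; returns the picture (420x560x3 uint8, red, green, blue); there is no depth.
- manip.camera_info(name): a dict with "camera_matrix" (3x3 intrinsics, pixels), "k1" (the pictures are not rectified: a ray, as slopes to the right and down, at radius r is drawn at 1 + k1 r^2 times it, then the intrinsics apply), "eye" and "orientation" of the camera in the world; the wrist camera has in their place "tool_from_camera" (4x4, takes a point from camera to tool coordinates, whose origin is the TCP and whose axes are the flange's). Camera axes: x right, y down, z forward; pixel columns grow to the right and rows downward; lengths in m; the calibration is good to about 2 mm. A picture is of the moment at which its call begins: read the wrist's pose just before it. camera_info takes no time and is no camera call.
- manip.sign_off(): hands the job in; it is judged then, once.
The state is a dict: "clock": time; "qpos": joint angles; "qd": joint speeds; "effort": joint torques, N m; "position": TCP position; "ee_rot": TCP orientation; "contact_force": force on the tool from outside, world axes, zero at the start; "moment": the same for the moment, N m; "width": finger opening in m; "gripper_force": force on a finger pad.
Only numpy, scipy, OpenCV 4.12 (cv2) and the standard library are available. Lean on these libraries where they do the work, as an engineer would, in place of code of your own. Each camera call takes 0.05 s, during which the arm holds its last target. There are 200 camera calls.

## Working session

There is one attempt and no reset: what is moved stays moved. The work goes in short steps, Python scripts to look and compute and a shell command to move; the robot and the scene stay as the last step left them, time stands still between calls to the robot, and variables do not carry over. Pictures are saved under pics/ and viewed, at most 10 in all, crops included, and the job is handed in when it is done.

```bash
ls; mkdir -p pics; python3 - <<'E'
from rig import manip
import cv2
for n in("top","side"):
    cv2.imwrite(f"pics/{n}0.png",manip.get_image(n)[:,:,::-1])
    print(n,manip.camera_info(n))
print(manip.get_state()); print(manip.camera_info("wrist"))
E
```

```text
pics
top {'camera_matrix': array([[498.00210731,   0.        , 281.52629761],
       [  0.        , 498.00210731, 215.47336145],
       [  0.        ,   0.        ,   1.        ]]), 'k1': -0.11612285075906917, 'eye': array([ 0.25728067, -0.02482123,  1.51246964]), 'orientation': array([-0.07799326,  0.7233952 , -0.68245635,  0.06978376])}
side {'camera_matrix': array([[478.59595209,   0.        , 286.61680691],
       [  0.        , 478.59595209, 207.72517318],
       [  0.        ,   0.        ,   1.        ]]), 'k1': -0.08836102938594136, 'eye': array([ 0.05540972, -0.93404929,  1.09871607]), 'orientation': array([-0.36944693,  0.89430488, -0.23258787,  0.09813574])}
{'clock': 0.1, 'qpos': array([ 1.08003442e+00,  2.76552225e-01,  1.50601756e+00,  2.62396873e-05,
        1.36070467e+00, -1.20975991e-01]), 'qd': array([ 0.00075058, -0.00168817, -0.0037881 , -0.00201972,  0.00117337,
        0.00081219]), 'effort': array([ 1.05431507e-03, -4.17699623e+01, -2.46403366e+01, -1.33224594e-04,
        5.77678147e-03,  1.72501706e-05]), 'position': array([0.20757219, 0.53571759, 0.23051014]), 'ee_rot': array([-2.65447479e-04,  1.83843952e-01,  9.82955082e-01, -7.98008536e-04]), 'contact_force': array([0.41527482, 0.30929341, 0.26241294]), 'moment': array([-0.00559354, -0.01602787, -0.01190763]), 'gripper_force': 0.0, 'width': 0.08527401205892217}
{'camera_matrix': array([[289.29219434,   0.        , 282.23217196],
       [  0.        , 289.29219434, 206.03868418],
       [  0.        ,   0.        ,   1.        ]]), 'k1': -0.0026826251572410345, 'tool_from_camera': array([[ 6.14279284e-04, -9.50853852e-01, -3.09639427e-01,
         7.94381924e-02],
       [ 9.99999708e-01,  4.43572966e-04,  6.21710367e-04,
        -1.14783070e-04],
       [-4.53808019e-04, -3.09639718e-01,  9.50853847e-01,
        -1.42492537e-01],
       [ 0.00000000e+00,  0.00000000e+00,  0.00000000e+00,
         1.00000000e+00]])}
```

View pics/top0.png

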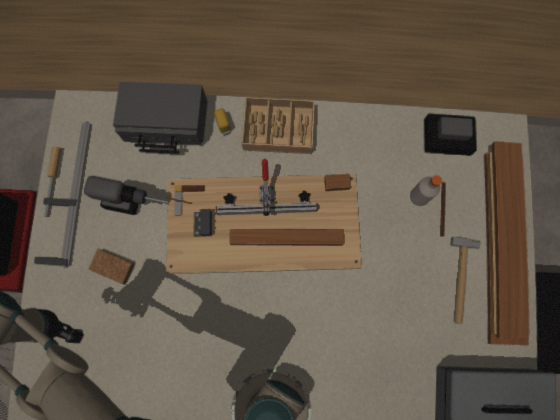

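View pics/side0.png

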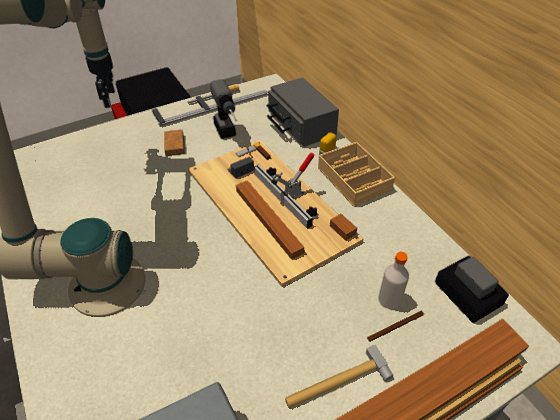

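The top view shows the board at about u 166–361, v 176–272. The rail is at (231–344, 229–245), the fence at v≈208, the bush block at (203,222), and the red handle at (265,172). Next I turn these into world positions.

```bash
cat > h.py <<'E'
import numpy as np, cv2
from rig import manip
from scipy.spatial.transform import Rotation as R
def rot(q): return R.from_quat(np.r_[q[1:],q[0]]).as_matrix()
def cam(n):
    c=manip.camera_info(n)
    if n=="wrist":
        s=manip.get_state(); T=c["tool_from_camera"]; M=rot(s["ee_rot"])
        return c,M@T[:3,3]+s["position"],M@T[:3,:3]
    return c,c["eye"],rot(c["orientation"])
def cast(n,uv,z,cc=None):
    c,e,M=cc or cam(n); K=c["camera_matrix"]
    uv=np.atleast_2d(np.array(uv,float)); d=(uv-K[:2,2])/K[0,0]; s=d.copy()
    for _ in range(20): s=d/(1+c["k1"]*(s**2).sum(1,keepdims=True))
    r=np.c_[s,np.ones(len(s))]@M.T
    return e+r*((z-e[2])/r[:,2])[:,None]
def proj(n,P,cc=None):
    c,e,M=cc or cam(n); p=(np.atleast_2d(P)-e)@M; s=p[:,:2]/p[:,2:]
    return s*(1+c["k1"]*(s**2).sum(1,keepdims=True))*c["camera_matrix"][0,0]+c["camera_matrix"][:2,2]
E
python3 - <<'E'
from h import *
im=cv2.imread("pics/top0.png"); hsv=cv2.cvtColor(im,cv2.COLOR_BGR2HSV)
for p in[(300,260),(290,237),(340,215),(268,208),(400,260),(203,222),(265,165),(338,182)]: print(p,hsv[p[1],p[0]])
c=cv2.resize(im[150:290,150:380],None,fx=3.4,fy=3.4,interpolation=cv2.INTER_CUBIC); cv2.imwrite("pics/crop.png",c)
E
```

```text
(300, 260) [ 16 102 147]
(290, 237) [ 13 159  96]
(340, 215) [ 16 103 139]
(268, 208) [20 18 84]
(400, 260) [ 18  45 126]
(203, 222) [120   5  56]
(265, 165) [  0 207 100]
(338, 182) [ 12 148  93]
```

View pics/crop.png

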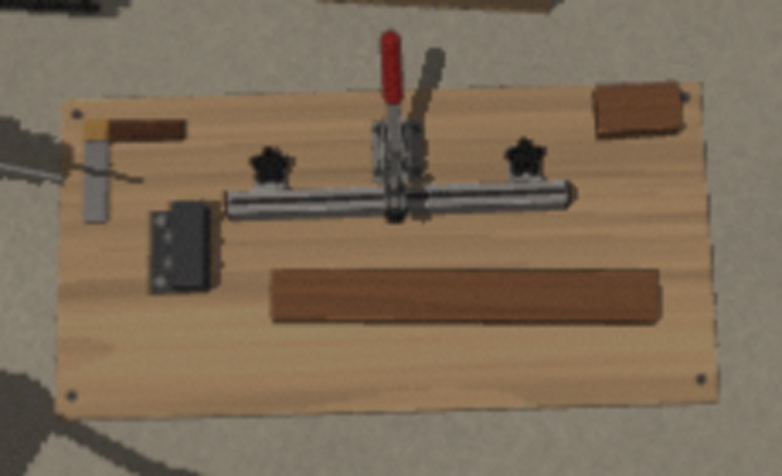

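The crop shows the board, fence (crop y≈200), rail (crop 271–660 × 268–325), bush block right face (crop x≈210), and handle (391, 32–105).

```bash
cat > meas.py <<'E'
from h import *
import sys
def rail_top(im,roi=(195,218,365,262)):
    hsv=cv2.cvtColor(im,cv2.COLOR_BGR2HSV); x0,y0,x1,y1=roi
    m=((hsv[...,1]>130)&(hsv[...,0]<18)&(hsv[...,2]>55)).astype(np.uint8)
    k=np.zeros_like(m);k[y0:y1,x0:x1]=m[y0:y1,x0:x1]
    cs,_=cv2.findContours(k,cv2.RETR_EXTERNAL,cv2.CHAIN_APPROX_NONE)
    return max(cs,key=cv2.contourArea).reshape(-1,2)
E
python3 - <<'E'
from meas import *
im=cv2.imread("pics/top0.png"); hsv=cv2.cvtColor(im,cv2.COLOR_BGR2HSV)
S=hsv[...,1].astype(int);m=((S>72)&(hsv[...,0]<22)).astype(np.uint8)
m[:, :160]=0;m[:,368:]=0;m[:170]=0;m[280:]=0
m=cv2.morphologyEx(m,cv2.MORPH_OPEN,np.ones((3,3)))
c=max(cv2.findContours(m,cv2.RETR_EXTERNAL,cv2.CHAIN_APPROX_NONE)[0],key=cv2.contourArea).reshape(-1,2)
W=cast("top",c,.018)[:,:2]
r=cv2.minAreaRect((W*1000).astype(np.float32)); print("board",r); print(cv2.boxPoints(r))
# robust edge fits
def line(W,sel,ax):
    a=W[sel]; 
    for _ in range(4):
        p=np.polyfit(a[:,1-ax],a[:,ax],1); e=a[:,ax]-np.polyval(p,a[:,1-ax]); a=a[abs(e)<max(2*np.median(abs(e)),.001)]
    return p,len(a)
ctr=W.min(0)/2+W.max(0)/2; h=W.max(0)-ctr
for ax in(0,1):
    for s in(1,-1):
        sel=(s*(W[:,ax]-ctr[ax])>h[ax]*.85)&(abs(W[:,1-ax]-ctr[1-ax])<h[1-ax]*.9); print("edge",ax,s,line(W,sel,ax),"ctr",ctr)
c=rail_top(im); W=cast("top",c,.048)[:,:2]; r=cv2.minAreaRect((W*1000).astype(np.float32)); print("rail",r,cv2.boxPoints(r))
f=lambda p:np.array(p)/3.4+150-.35
print("bush face top",cast("top",f([(207,203),(210,290)]),.062)[:,:2])
print("fence front bottom-ish edge top",cast("top",f([(228,217),(300,215),(480,209),(570,206)]),.054)[:,:2])
print("square",cast("top",f([(95,220)]),.02))
E
```

```text
board ((558.6768188476562, 60.766082763671875), (315.5506896972656, 589.7017211914062), 4.931097030639648)
[[ 376.14075  340.96362]
 [ 426.83008 -246.55547]
 [ 741.2129  -219.43146]
 [ 690.52356  368.08765]]
edge 0 1 (array([-0.08819862,  0.70069963]), 71) ctr [0.5484408  0.06075738]
edge 0 -1 (array([-0.07939847,  0.40579919]), 61) ctr [0.5484408  0.06075738]
edge 1 1 (array([0.07714933, 0.3113299 ]), 59) ctr [0.5484408  0.06075738]
edge 1 -1 (array([ 0.08104402, -0.27853288]), 65) ctr [0.5484408  0.06075738]
rail ((504.66082763671875, -15.524566650390625), (45.40412139892578, 335.1615295410156), 3.303705930709839) [[ 472.33905  150.4694 ]
 [ 491.65396 -184.13512]
 [ 536.9826  -181.51854]
 [ 517.6677   153.08598]]
bush face top [[0.57132191 0.21465703]
 [0.49402506 0.20519051]]
fence front bottom-ish edge top [[ 0.56148018  0.19622256]
 [ 0.56694929  0.13265885]
 [ 0.58149918 -0.02565729]
 [ 0.58878855 -0.10483831]]
square [[0.55882578 0.32232892 0.02      ]]
```

```bash
cat > go.py <<'E'
import sys
from h import *
# jig frame
O=np.array([.5719,.0466]); A=.080
J=np.array([[np.cos(A),-np.sin(A)],[np.sin(A),np.cos(A)]])
def jig(p): return (np.asarray(p)[...,:2]-O)@J
def info():
    s=manip.get_state(); M=rot(s["ee_rot"]); p=s["position"]
    yaw=np.arctan2(-M[0,1],M[1,1])-A
    print("t %.2f jig xy %s z %.1f yaw(jig) %.4f tilt %s F(jig) %s z %.2f w %.3f"%(s["clock"],(jig(p)*1e3).round(1),p[2]*1e3,yaw,M[:2,2].round(3),(s["contact_force"][:2]@J).round(2),s["contact_force"][2],s["width"]))
    return s,M,p,yaw
if __name__=="__main__":
    s,M,p,yaw=info()
    a=list(map(float,sys.argv[1:]))
    if a:
        t=np.r_[O+J@np.array(a[:2])/1e3,a[2]/1e3]
        print("tool delta mm (before turning)",((M.T@(t-p))*1e3).round(1))
        if len(a)>3: print("turn tool z deg",-np.degrees(a[3]-yaw).round(2))
E
python3 go.py -130 -90 120 -0.022
```

```text
t 0.10 jig xy [-324.1  516.7] z 230.5 yaw(jig) -0.4498 tilt [-0.001 -0.001] F(jig) [0.44 0.28] z 0.26 w 0.085
tool delta mm (before turning) [-438.6 -461.8  111.2]
turn tool z deg -24.51
```

```bash
python3 -m handwheel '[{"translation":[0,0,0],"angular":[0,0,-6.13],"hand":0},{"translation":[0,0,0],"angular":[0,0,-6.13],"hand":0},{"translation":[0,0,0],"angular":[0,0,-6.13],"hand":0},{"translation":[0,0,0],"angular":[0,0,-6.13],"hand":0},{"translation":[0,0,0],"angular":[0,0,0],"hand":0}]'; python3 go.py -130 -90 120 -0.022
```

```text
clock: 0.52
position: [0.2077, 0.5359, 0.2308]
ee_rot: [-0.0, -0.03, 1.0, -0.0]
contact_force: [-0.3, -0.2, 0.8]
width: 0.0855
gripper_force: 0.0
t 0.52 jig xy [-323.9  516.8] z 230.8 yaw(jig) -0.0202 tilt [-0.    -0.001] F(jig) [-0.36 -0.16] z 0.82 w 0.085
tool delta mm (before turning) [-206.2 -602.7  111.2]
turn tool z deg 0.1
```

```bash
R='see typed rows'; python3 -m handwheel '[{"translation":[-0.0115,-0.0335,0],"angular":[0,0,0],"hand":0},{"translation":[-0.0115,-0.0335,0],"angular":[0,0,0],"hand":0},{"translation":[-0.0115,-0.0335,0],"angular":[0,0,0],"hand":0},{"translation":[-0.0115,-0.0335,0],"angular":[0,0,0],"hand":0},{"translation":[-0.0115,-0.0335,0],"angular":[0,0,0],"hand":0},{"translation":[-0.0115,-0.0335,0],"angular":[0,0,0],"hand":0},{"translation":[-0.0115,-0.0335,0],"angular":[0,0,0],"hand":0},{"translation":[-0.0115,-0.0335,0],"angular":[0,0,0],"hand":0},{"translation":[-0.0115,-0.0335,0],"angular":[0,0,0],"hand":0}]' | head -1
python3 -m handwheel '[{"translation":[-0.0115,-0.0335,0.012],"angular":[0,0,0],"hand":0},{"translation":[-0.0115,-0.0335,0.012],"angular":[0,0,0],"hand":0},{"translation":[-0.0115,-0.0335,0.012],"angular":[0,0,0],"hand":0},{"translation":[-0.0115,-0.0335,0.012],"angular":[0,0,0],"hand":0},{"translation":[-0.0115,-0.0335,0.012],"angular":[0,0,0],"hand":0},{"translation":[-0.0115,-0.0335,0.012],"angular":[0,0,0],"hand":0},{"translation":[-0.0115,-0.0335,0.012],"angular":[0,0,0],"hand":0},{"translation":[-0.0115,-0.0335,0.012],"angular":[0,0,0],"hand":0},{"translation":[-0.0115,-0.0335,0.012],"angular":[0,0,0],"hand":0},{"translation":[0,0,0],"angular":[0,0,0],"hand":0}]' | head -1; python3 go.py -130 -90 24 -0.022
python3 - <<'E'
from h import *
cc=cam("wrist"); im=manip.get_image("wrist"); cv2.imwrite("pics/w1.png",im[:,:,::-1])
E
```

```text
clock: 1.27
clock: 2.1
t 2.10 jig xy [-128.2  -95.8] z 121.5 yaw(jig) -0.0293 tilt [ 0.    -0.003] F(jig) [ 0.57 -0.52] z 0.35 w 0.086
tool delta mm (before turning) [ 1.9  6.  97.5]
turn tool z deg -0.42
```

View pics/w1.png

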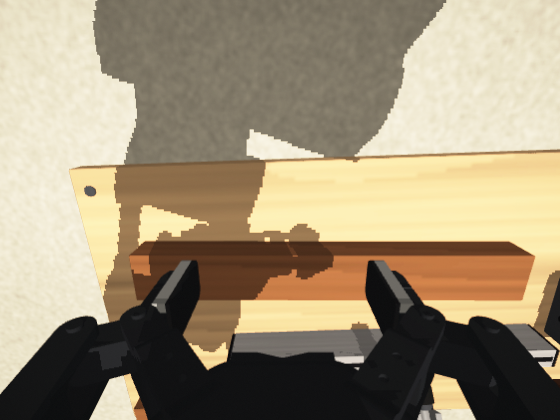

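The wrist view shows the rail's top face at v 255–300 and u 133–535, with its robot-side face as the dark strip just above it. The fingers straddle the top face in projection. I'll check the front edge position and then descend.

```bash
python3 - <<'E'
from go import *
print((jig(cast("wrist",[(150,255.5),(515,255.5),(531,256),(525,299),(135,299)],.048))*1e3).round(1))
print("fence top near edge", (jig(cast("wrist",[(235,333),(520,327)],.054))*1e3).round(1))
E
python3 -m handwheel '[{"translation":[0.005,0.006,0.02],"angular":[0,0,-0.4],"hand":0},{"translation":[0,0,0.03],"angular":[0,0,0],"hand":0},{"translation":[0,0,0.03],"angular":[0,0,0],"hand":0},{"translation":[0,0,0.018],"angular":[0,0,0],"hand":0},{"translation":[0,0,0],"angular":[0,0,0],"hand":0},{"translation":[0,0,0],"angular":[0,0,0],"hand":0}]' | head -1; python3 go.py -107 -90 24 -0.022
```

```text
[[ -98.4 -204.1]
 [ -89.6  100.5]
 [ -88.7  114.1]
 [ -46.4  118.8]
 [ -56.4 -224.6]]
fence top near edge [[ -22.6 -138.2]
 [ -21.6  115.3]]
clock: 2.65
t 2.65 jig xy [-135.6  -83.1] z 25.1 yaw(jig) -0.0153 tilt [-0.002  0.001] F(jig) [0.24 0.17] z 1.04 w 0.085
tool delta mm (before turning) [-28.8  -6.4   1. ]
turn tool z deg 0.39
```

```bash
python3 -m handwheel '[{"translation":[-0.005,-0.001,0.002],"angular":[0,0,0.4],"hand":0},{"translation":[-0.005,-0.001,0],"angular":[0,0,0],"hand":0},{"translation":[-0.005,-0.001,0],"angular":[0,0,0],"hand":0},{"translation":[-0.003,-0.001,0],"angular":[0,0,0],"hand":0},{"translation":[-0.0015,0,0],"angular":[0,0,0],"hand":0},{"translation":[-0.0015,0,0],"angular":[0,0,0],"hand":0},{"translation":[-0.0015,0,0],"angular":[0,0,0],"hand":0},{"translation":[-0.0015,0,0],"angular":[0,0,0],"hand":0}]' | head -1;python3 go.py
python3 -m handwheel '[{"translation":[-0.0015,0,0],"angular":[0,0,0],"hand":0},{"translation":[-0.0015,0,0],"angular":[0,0,0],"hand":0},{"translation":[-0.0015,0,0],"angular":[0,0,0],"hand":0},{"translation":[-0.0015,0,0],"angular":[0,0,0],"hand":0}]' | head -1;python3 go.py
python3 -m handwheel '[{"translation":[-0.0015,0,0],"angular":[0,0,0],"hand":0},{"translation":[-0.0015,0,0],"angular":[0,0,0],"hand":0},{"translation":[-0.0015,0,0],"angular":[0,0,0],"hand":0},{"translation":[-0.0015,0,0],"angular":[0,0,0],"hand":0}]' | head -1;python3 go.py
```

```text
clock: 3.32
t 3.32 jig xy [-111.   -88.6] z 23.3 yaw(jig) -0.0219 tilt [-0.  0.] F(jig) [-0.44  0.35] z -0.00 w 0.086
clock: 3.65
t 3.65 jig xy [-105.   -88.7] z 23.2 yaw(jig) -0.0219 tilt [-0.  0.] F(jig) [-1.07 -0.25] z 0.33 w 0.086
clock: 3.98
t 3.98 jig xy [-99.6 -88.7] z 23.1 yaw(jig) -0.0215 tilt [-0.002  0.   ] F(jig) [-2.63 -0.18] z 0.56 w 0.085
```

```bash
python3 -m handwheel '[{"translation":[-0.002,0,0],"angular":[0,0,-0.18],"hand":0},{"translation":[-0.002,0,0],"angular":[0,0,-0.18],"hand":0},{"translation":[-0.002,0,0],"angular":[0,0,-0.18],"hand":0},{"translation":[-0.002,0,0],"angular":[0,0,-0.18],"hand":0},{"translation":[-0.002,0,0],"angular":[0,0,-0.18],"hand":0},{"translation":[-0.002,0,0],"angular":[0,0,-0.18],"hand":0},{"translation":[-0.002,0,0],"angular":[0,0,-0.18],"hand":0},{"translation":[-0.002,0,0],"angular":[0,0,-0.18],"hand":0},{"translation":[-0.002,0,0],"angular":[0,0,-0.18],"hand":0},{"translation":[-0.002,0,0],"angular":[0,0,-0.18],"hand":0}]' | head -1;python3 go.py
python3 -m handwheel '[{"translation":[-0.002,0,0],"angular":[0,0,0],"hand":0},{"translation":[-0.002,0,0],"angular":[0,0,0],"hand":0},{"translation":[-0.002,0,0],"angular":[0,0,0],"hand":0},{"translation":[-0.0015,0,0],"angular":[0,0,0],"hand":0},{"translation":[-0.0015,0,0],"angular":[0,0,0],"hand":0},{"translation":[-0.001,0,0],"angular":[0,0,0],"hand":0}]' | head -1;python3 go.py
python3 - <<'E'
from go import *
im=manip.get_image("top"); cv2.imwrite("pics/t2.png",cv2.resize(im[150:290,150:380,::-1],None,fx=3.4,fy=3.4,interpolation=cv2.INTER_CUBIC))
E
```

```text
clock: 4.82
t 4.82 jig xy [-78.7 -89.1] z 23.3 yaw(jig) 0.0099 tilt [0. 0.] F(jig) [-0.55 -0.32] z -0.64 w 0.086
clock: 5.32
t 5.32 jig xy [-68.7 -89. ] z 23.3 yaw(jig) 0.0096 tilt [0. 0.] F(jig) [-1.49 -0.59] z -0.78 w 0.086
```

View pics/t2.png

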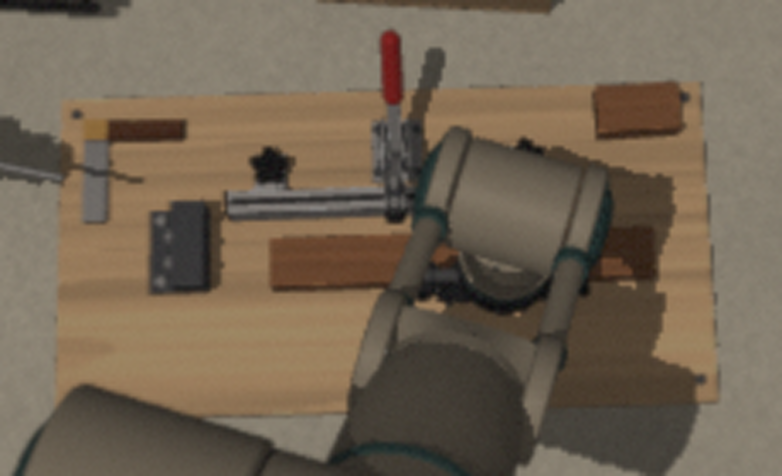

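The rail (crop x 271–655, top edge y≈237) has followed the tool and lies about parallel to the fence. I keep approaching slowly.

```bash
python3 -m handwheel '[{"translation":[-0.0012,0,0],"angular":[0,0,0],"hand":0},{"translation":[-0.0012,0,0],"angular":[0,0,0],"hand":0},{"translation":[-0.0012,0,0],"angular":[0,0,0],"hand":0},{"translation":[-0.0012,0,0],"angular":[0,0,0],"hand":0},{"translation":[-0.0012,0,0],"angular":[0,0,0],"hand":0}]' | head -1;python3 go.py
python3 -m handwheel '[{"translation":[-0.001,0,0],"angular":[0,0,0],"hand":0},{"translation":[-0.001,0,0],"angular":[0,0,0],"hand":0},{"translation":[-0.001,0,0],"angular":[0,0,0],"hand":0}]' | head -1;python3 go.py
python3 -m handwheel '[{"translation":[-0.0007,0,0],"angular":[0,0,0],"hand":0},{"translation":[-0.0007,0,0],"angular":[0,0,0],"hand":0}]' | head -1;python3 go.py
```

```text
clock: 5.78
t 5.78 jig xy [-62.8 -88.9] z 23.3 yaw(jig) 0.0096 tilt [0. 0.] F(jig) [-1.98  0.32] z -1.26 w 0.085
clock: 6.03
t 6.03 jig xy [-59.9 -88.9] z 23.3 yaw(jig) 0.0096 tilt [-0.  0.] F(jig) [-1.55  0.73] z 0.17 w 0.086
clock: 6.2
t 6.20 jig xy [-58.5 -88.9] z 23.3 yaw(jig) 0.0096 tilt [-0.  0.] F(jig) [-1.5   0.66] z -0.15 w 0.086
```

```bash
cat > chk.py <<'E'
from go import *
s,M,p,y=info(); f=s["contact_force"]; sys.exit(int(np.hypot(f[0],f[1])>float(sys.argv[1])))
E
python3 chk.py 4 && python3 -m handwheel '[{"translation":[-0.0006,0,0],"angular":[0,0,0],"hand":0}, {"translation":[-0.0006,0,0],"angular":[0,0,0],"hand":0}]' >/dev/null; python3 chk.py 4 && python3 -m handwheel '[{"translation":[-0.0006,0,0],"angular":[0,0,0],"hand":0}, {"translation":[-0.0006,0,0],"angular":[0,0,0],"hand":0}]' >/dev/null; python3 chk.py 4 && python3 -m handwheel '[{"translation":[-0.0006,0,0],"angular":[0,0,0],"hand":0}, {"translation":[-0.0006,0,0],"angular":[0,0,0],"hand":0}]' >/dev/null; python3 chk.py 4 && python3 -m handwheel '[{"translation":[-0.0006,0,0],"angular":[0,0,0],"hand":0}, {"translation":[-0.0006,0,0],"angular":[0,0,0],"hand":0}]' >/dev/null; python3 chk.py 4 && python3 -m handwheel '[{"translation":[-0.0006,0,0],"angular":[0,0,0],"hand":0}, {"translation":[-0.0006,0,0],"angular":[0,0,0],"hand":0}]' >/dev/null; python3 chk.py 4
```

```text
t 6.20 jig xy [-58.5 -88.9] z 23.3 yaw(jig) 0.0096 tilt [-0.  0.] F(jig) [-1.5   0.66] z -0.15 w 0.086
t 6.37 jig xy [-57.3 -88.9] z 23.3 yaw(jig) 0.0096 tilt [-0.  0.] F(jig) [-1.08 -0.08] z -0.41 w 0.085
t 6.53 jig xy [-56.1 -88.8] z 23.3 yaw(jig) 0.0096 tilt [-0.  0.] F(jig) [-1.76  0.38] z -1.26 w 0.085
t 6.70 jig xy [-54.9 -88.8] z 23.3 yaw(jig) 0.0095 tilt [0. 0.] F(jig) [-1.28 -0.21] z -0.80 w 0.086
t 6.87 jig xy [-53.7 -88.8] z 23.3 yaw(jig) 0.0095 tilt [-0.  0.] F(jig) [-1.69 -0.3 ] z -0.33 w 0.086
t 7.03 jig xy [-52.5 -88.8] z 23.3 yaw(jig) 0.0096 tilt [-0.  0.] F(jig) [-1.26  0.5 ] z -0.24 w 0.085
```

```bash

python3 chk.py 4 && python3 -m handwheel '[{"translation":[-0.0005,0,0],"angular":[0,0,0],"hand":0}, {"translation":[-0.0005,0,0],"angular":[0,0,0],"hand":0}]' >/dev/null; python3 chk.py 4 && python3 -m handwheel '[{"translation":[-0.0005,0,0],"angular":[0,0,0],"hand":0}, {"translation":[-0.0005,0,0],"angular":[0,0,0],"hand":0}]' >/dev/null; python3 chk.py 4 && python3 -m handwheel '[{"translation":[-0.0005,0,0],"angular":[0,0,0],"hand":0}, {"translation":[-0.0005,0,0],"angular":[0,0,0],"hand":0}]' >/dev/null; python3 chk.py 4 && python3 -m handwheel '[{"translation":[-0.0005,0,0],"angular":[0,0,0],"hand":0}, {"translation":[-0.0005,0,0],"angular":[0,0,0],"hand":0}]' >/dev/null; python3 chk.py 4 && python3 -m handwheel '[{"translation":[-0.0005,0,0],"angular":[0,0,0],"hand":0}, {"translation":[-0.0005,0,0],"angular":[0,0,0],"hand":0}]' >/dev/null; python3 chk.py 4; python3 chk.py 4 && python3 -m handwheel '[{"translation":[-0.0005,0,0],"angular":[0,0,0],"hand":0}, {"translation":[-0.0005,0,0],"angular":[0,0,0],"hand":0}]' >/dev/null; python3 chk.py 4;python3 chk.py 4 && python3 -m handwheel '[{"translation":[-0.0005,0,0],"angular":[0,0,0],"hand":0}, {"translation":[-0.0005,0,0],"angular":[0,0,0],"hand":0}]' >/dev/null; python3 chk.py 4
```

```text
t 7.03 jig xy [-52.5 -88.8] z 23.3 yaw(jig) 0.0096 tilt [-0.  0.] F(jig) [-1.26  0.5 ] z -0.24 w 0.085
t 7.20 jig xy [-51.5 -88.8] z 23.3 yaw(jig) 0.0096 tilt [-0.  0.] F(jig) [-1.27 -0.62] z -1.04 w 0.085
t 7.37 jig xy [-50.5 -88.8] z 23.3 yaw(jig) 0.0096 tilt [0. 0.] F(jig) [-1.65 -0.42] z -1.59 w 0.085
t 7.53 jig xy [-49.5 -88.8] z 23.3 yaw(jig) 0.0096 tilt [0. 0.] F(jig) [-1.6   0.18] z -0.88 w 0.086
t 7.70 jig xy [-48.5 -88.8] z 23.3 yaw(jig) 0.0095 tilt [0. 0.] F(jig) [-1.44 -0.05] z -0.84 w 0.085
t 7.87 jig xy [-47.5 -88.7] z 23.3 yaw(jig) 0.0096 tilt [0. 0.] F(jig) [-0.99  0.09] z -0.20 w 0.085
t 7.87 jig xy [-47.5 -88.7] z 23.3 yaw(jig) 0.0096 tilt [0. 0.] F(jig) [-0.99  0.09] z -0.20 w 0.085
t 8.03 jig xy [-46.6 -88.8] z 23.3 yaw(jig) 0.0097 tilt [-0.  0.] F(jig) [-3.17 -0.15] z -0.06 w 0.085
t 8.03 jig xy [-46.6 -88.8] z 23.3 yaw(jig) 0.0097 tilt [-0.  0.] F(jig) [-3.17 -0.15] z -0.06 w 0.085
t 8.20 jig xy [-46.4 -88.7] z 23.2 yaw(jig) 0.0101 tilt [-0.002 -0.   ] F(jig) [-4.96 -0.11] z 0.99 w 0.086
```

```bash
python3 -m handwheel '[{"translation":[0.005,0,0],"angular":[0,0,0],"hand":0},{"translation":[0.018,0,0],"angular":[0,0,0],"hand":1},{"translation":[0.018,0.03,-0.003],"angular":[0,0,0],"hand":1},{"translation":[0,0.035,0],"angular":[0,0,0],"hand":1},{"translation":[0,0.035,0],"angular":[0,0,0],"hand":1},{"translation":[0,0.035,0],"angular":[0,0,0],"hand":1},{"translation":[0,0.034,0],"angular":[0,0,0],"hand":1},{"translation":[0,0,0],"angular":[0,0,0],"hand":1}]' 30 | head -1;python3 go.py -52 80 26
python3 - <<'E'
from meas import *
from go import *
im=manip.get_image("top")[:,:,::-1].copy(); cv2.imwrite("pics/t3.png",cv2.resize(im[150:290,150:380],None,fx=3.4,fy=3.4,interpolation=cv2.INTER_CUBIC))
E
```

```text
clock: 8.87
t 8.87 jig xy [-87.4  84.9] z 26.9 yaw(jig) 0.0131 tilt [0.003 0.003] F(jig) [-0.34  0.53] z 0.21 w 0.001
tool delta mm (before turning) [-35.4  -5.3   1. ]
```

View pics/t3.png

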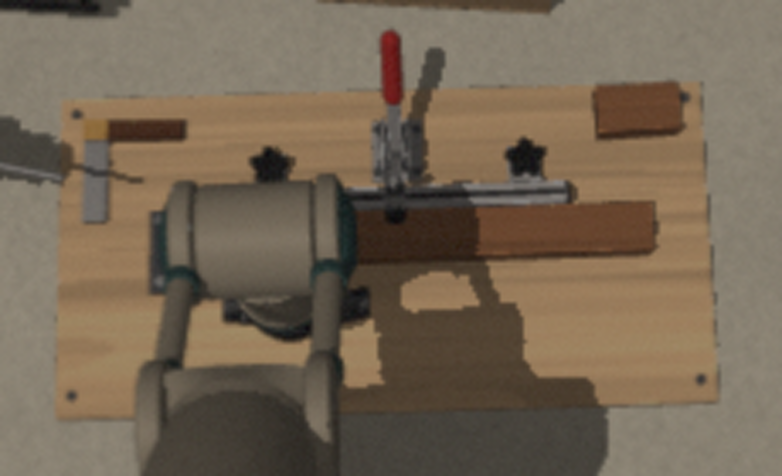

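The rail (crop top edge y≈205) lies next to the fence, and the gripper is beside its left part. I now push the +y end.

```bash
python3 -m handwheel '[{"translation":[-0.006,0,0],"angular":[0,0,0],"hand":1},{"translation":[-0.008,0,0],"angular":[0,0,0],"hand":1},{"translation":[-0.006,0,0],"angular":[0,0,0],"hand":1},{"translation":[-0.004,0,0],"angular":[0,0,0],"hand":1},{"translation":[-0.002,0,0],"angular":[0,0,0],"hand":1},{"translation":[-0.001,0,0],"angular":[0,0,0],"hand":1},{"translation":[-0.001,0,0],"angular":[0,0,0],"hand":1},{"translation":[-0.001,0,0],"angular":[0,0,0],"hand":1}]' >/dev/null
python3 chk.py 4 && python3 -m handwheel '[{"translation":[-0.001,0,0],"angular":[0,0,0],"hand":1},{"translation":[-0.001,0,0],"angular":[0,0,0],"hand":1},{"translation":[-0.001,0,0],"angular":[0,0,0],"hand":1}]' >/dev/null
python3 chk.py 4 && python3 -m handwheel '[{"translation":[-0.001,0,0],"angular":[0,0,0],"hand":1},{"translation":[-0.001,0,0],"angular":[0,0,0],"hand":1}]' >/dev/null
python3 chk.py 4 && python3 -m handwheel '[{"translation":[-0.0005,0,0],"angular":[0,0,0],"hand":1},{"translation":[-0.0005,0,0],"angular":[0,0,0],"hand":1}]' >/dev/null
python3 chk.py 4 && python3 -m handwheel '[{"translation":[-0.0005,0,0],"angular":[0,0,0],"hand":1},{"translation":[-0.0005,0,0],"angular":[0,0,0],"hand":1}]' >/dev/null
python3 chk.py 4 && python3 -m handwheel '[{"translation":[-0.0005,0,0],"angular":[0,0,0],"hand":1},{"translation":[-0.0005,0,0],"angular":[0,0,0],"hand":1}]' >/dev/null
python3 chk.py 4 && python3 -m handwheel '[{"translation":[-0.0005,0,0],"angular":[0,0,0],"hand":1},{"translation":[-0.0005,0,0],"angular":[0,0,0],"hand":1}]' >/dev/null
python3 chk.py 4
```

```text
t 9.58 jig xy [-59.4  79.8] z 26.2 yaw(jig) 0.0090 tilt [-0.001  0.   ] F(jig) [-0.33 -0.41] z -0.56 w -0.000
t 9.83 jig xy [-56.2  80.2] z 26.3 yaw(jig) 0.0097 tilt [-0.  0.] F(jig) [0.2  0.25] z -0.07 w -0.000
t 10.00 jig xy [-54.1  80.3] z 26.3 yaw(jig) 0.0098 tilt [0. 0.] F(jig) [-0.46  0.07] z -0.50 w 0.000
t 10.17 jig xy [-53.1  80.2] z 26.3 yaw(jig) 0.0097 tilt [0. 0.] F(jig) [-0.46  1.09] z 0.44 w -0.000
t 10.33 jig xy [-52.1  80.2] z 26.3 yaw(jig) 0.0096 tilt [0. 0.] F(jig) [-0.46 -0.43] z -0.70 w -0.000
t 10.50 jig xy [-51.1  80.2] z 26.3 yaw(jig) 0.0095 tilt [0. 0.] F(jig) [ 0.75 -0.08] z 0.00 w -0.000
t 10.67 jig xy [-50.1  80.2] z 26.3 yaw(jig) 0.0096 tilt [0. 0.] F(jig) [-0.59 -0.37] z -0.43 w 0.000
```

```bash

python3 chk.py 4 && python3 -m handwheel '[{"translation":[-0.0005,0,0],"angular":[0,0,0],"hand":1},{"translation":[-0.0005,0,0],"angular":[0,0,0],"hand":1}]' >/dev/null
python3 chk.py 4 && python3 -m handwheel '[{"translation":[-0.0005,0,0],"angular":[0,0,0],"hand":1},{"translation":[-0.0005,0,0],"angular":[0,0,0],"hand":1}]' >/dev/null
python3 chk.py 4 && python3 -m handwheel '[{"translation":[-0.0005,0,0],"angular":[0,0,0],"hand":1},{"translation":[-0.0005,0,0],"angular":[0,0,0],"hand":1}]' >/dev/null
python3 chk.py 4 && python3 -m handwheel '[{"translation":[-0.0005,0,0],"angular":[0,0,0],"hand":1},{"translation":[-0.0005,0,0],"angular":[0,0,0],"hand":1}]' >/dev/null
python3 chk.py 4 && python3 -m handwheel '[{"translation":[-0.0005,0,0],"angular":[0,0,0],"hand":1},{"translation":[-0.0005,0,0],"angular":[0,0,0],"hand":1}]' >/dev/null
python3 chk.py 4 && python3 -m handwheel '[{"translation":[-0.0005,0,0],"angular":[0,0,0],"hand":1}]' >/dev/null
python3 chk.py 4 && python3 -m handwheel '[{"translation":[-0.0005,0,0],"angular":[0,0,0],"hand":1}]' >/dev/null
python3 chk.py 4 && python3 -m handwheel '[{"translation":[-0.0005,0,0],"angular":[0,0,0],"hand":1}]' >/dev/null
python3 chk.py 4
```

```text
t 10.67 jig xy [-50.1  80.2] z 26.3 yaw(jig) 0.0096 tilt [0. 0.] F(jig) [-0.59 -0.37] z -0.43 w 0.000
t 10.83 jig xy [-49.2  80.2] z 26.3 yaw(jig) 0.0096 tilt [-0.  0.] F(jig) [-0.05 -0.7 ] z -0.21 w -0.001
t 11.00 jig xy [-48.3  80.2] z 26.3 yaw(jig) 0.0096 tilt [-0.  0.] F(jig) [-0.15 -0.14] z 0.78 w 0.000
t 11.17 jig xy [-48.3  80.2] z 26.1 yaw(jig) 0.0096 tilt [-0.002 -0.   ] F(jig) [-3.94  0.65] z 2.28 w -0.000
t 11.33 jig xy [-48.1  80.4] z 26.1 yaw(jig) 0.0096 tilt [-0.004 -0.   ] F(jig) [-5.35  0.89] z 4.93 w 0.000
t 11.33 jig xy [-48.1  80.4] z 26.1 yaw(jig) 0.0096 tilt [-0.004 -0.   ] F(jig) [-5.35  0.89] z 4.93 w 0.000
t 11.33 jig xy [-48.1  80.4] z 26.1 yaw(jig) 0.0096 tilt [-0.004 -0.   ] F(jig) [-5.35  0.89] z 4.93 w 0.000
t 11.33 jig xy [-48.1  80.4] z 26.1 yaw(jig) 0.0096 tilt [-0.004 -0.   ] F(jig) [-5.35  0.89] z 4.93 w 0.000
t 11.33 jig xy [-48.1  80.4] z 26.1 yaw(jig) 0.0096 tilt [-0.004 -0.   ] F(jig) [-5.35  0.89] z 4.93 w 0.000
```

```bash
python3 -m handwheel '[{"translation":[0.005,0,0],"angular":[0,0,0],"hand":1},{"translation":[0.018,0,0],"angular":[0,0,0],"hand":1},{"translation":[0.018,-0.03,0],"angular":[0,0,0],"hand":1},{"translation":[0,-0.035,0],"angular":[0,0,0],"hand":1},{"translation":[0,-0.035,0],"angular":[0,0,0],"hand":1},{"translation":[0,-0.035,0],"angular":[0,0,0],"hand":1},{"translation":[0,-0.034,0],"angular":[0,0,0],"hand":1},{"translation":[0,-0.034,0],"angular":[0,0,0],"hand":1},{"translation":[-0.016,0,0],"angular":[0,0,0],"hand":1},{"translation":[-0.012,0,0],"angular":[0,0,0],"hand":1}]' >/dev/null;python3 go.py
python3 chk.py 4 && python3 -m handwheel '[{"translation":[-0.003,0,0],"angular":[0,0,0],"hand":1},{"translation":[-0.001,0,0],"angular":[0,0,0],"hand":1},{"translation":[-0.001,0,0],"angular":[0,0,0],"hand":1},{"translation":[-0.001,0,0],"angular":[0,0,0],"hand":1}]' >/dev/null
python3 chk.py 4 && python3 -m handwheel '[{"translation":[-0.001,0,0],"angular":[0,0,0],"hand":1},{"translation":[-0.001,0,0],"angular":[0,0,0],"hand":1},{"translation":[-0.001,0,0],"angular":[0,0,0],"hand":1}]' >/dev/null
python3 chk.py 4 && python3 -m handwheel '[{"translation":[-0.001,0,0],"angular":[0,0,0],"hand":1},{"translation":[-0.001,0,0],"angular":[0,0,0],"hand":1}]' >/dev/null
python3 chk.py 4 && python3 -m handwheel '[{"translation":[-0.0005,0,0],"angular":[0,0,0],"hand":1},{"translation":[-0.0005,0,0],"angular":[0,0,0],"hand":1}]' >/dev/null
python3 chk.py 4 && python3 -m handwheel '[{"translation":[-0.0005,0,0],"angular":[0,0,0],"hand":1},{"translation":[-0.0005,0,0],"angular":[0,0,0],"hand":1}]' >/dev/null
python3 chk.py 4 && python3 -m handwheel '[{"translation":[-0.0005,0,0],"angular":[0,0,0],"hand":1},{"translation":[-0.0005,0,0],"angular":[0,0,0],"hand":1}]' >/dev/null
python3 chk.py 4 && python3 -m handwheel '[{"translation":[-0.0005,0,0],"angular":[0,0,0],"hand":1},{"translation":[-0.0005,0,0],"angular":[0,0,0],"hand":1}]' >/dev/null
python3 chk.py 4
```

```text
t 12.17 jig xy [ -55.4 -126.1] z 26.6 yaw(jig) 0.0050 tilt [ 0.004 -0.001] F(jig) [ 0.39 -0.24] z -0.46 w 0.000
t 12.17 jig xy [ -55.4 -126.1] z 26.6 yaw(jig) 0.0050 tilt [ 0.004 -0.001] F(jig) [ 0.39 -0.24] z -0.46 w 0.000
t 12.50 jig xy [ -51.9 -122.1] z 26.1 yaw(jig) 0.0105 tilt [-0.001  0.   ] F(jig) [ 0.11 -0.14] z -0.45 w -0.000
t 12.75 jig xy [ -48.4 -122.4] z 26.4 yaw(jig) 0.0101 tilt [-0.  0.] F(jig) [-0.1   0.44] z 0.11 w -0.000
t 12.92 jig xy [ -46.3 -122.7] z 26.3 yaw(jig) 0.0098 tilt [-0.  0.] F(jig) [-2.55 -0.8 ] z 1.74 w 0.000
t 13.08 jig xy [ -46.3 -122.6] z 26.2 yaw(jig) 0.0099 tilt [-0.002  0.   ] F(jig) [-2.87  0.3 ] z 1.76 w 0.000
t 13.25 jig xy [ -45.7 -122.7] z 26.2 yaw(jig) 0.0100 tilt [-0.003  0.   ] F(jig) [-5.38 -0.58] z 4.35 w 0.000
t 13.25 jig xy [ -45.7 -122.7] z 26.2 yaw(jig) 0.0100 tilt [-0.003  0.   ] F(jig) [-5.38 -0.58] z 4.35 w 0.000
t 13.25 jig xy [ -45.7 -122.7] z 26.2 yaw(jig) 0.0100 tilt [-0.003  0.   ] F(jig) [-5.38 -0.58] z 4.35 w 0.000
```

```bash
python3 -m handwheel '[{"translation":[0.005,0,0],"angular":[0,0,0],"hand":1},{"translation":[0.018,0,0],"angular":[0,0,0],"hand":1},{"translation":[0.005,-0.035,0],"angular":[0,0,-0.12],"hand":1},{"translation":[0,-0.035,0],"angular":[0,0,0],"hand":1},{"translation":[0,-0.035,0],"angular":[0,0,0],"hand":1},{"translation":[0,-0.033,0],"angular":[0,0,0],"hand":1},{"translation":[-0.03,0,0],"angular":[0,0,0],"hand":1},{"translation":[-0.033,0,0],"angular":[0,0,0],"hand":1},{"translation":[0,0,0],"angular":[0,0,0],"hand":1},{"translation":[0,0,0],"angular":[0,0,0],"hand":1}]' >/dev/null;python3 go.py -12 -243 26 .0118
python3 - <<'E'
from go import *
im=manip.get_image("wrist"); cv2.imwrite("pics/w4.png",im[:,:,::-1])
E
```

```text
t 14.08 jig xy [  -5.6 -260.9] z 26.1 yaw(jig) 0.0120 tilt [ 0.003 -0.001] F(jig) [-0.32 -0.03] z -0.19 w 0.000
tool delta mm (before turning) [ 6.2 18.   0.1]
turn tool z deg 0.01
```

View pics/w4.png

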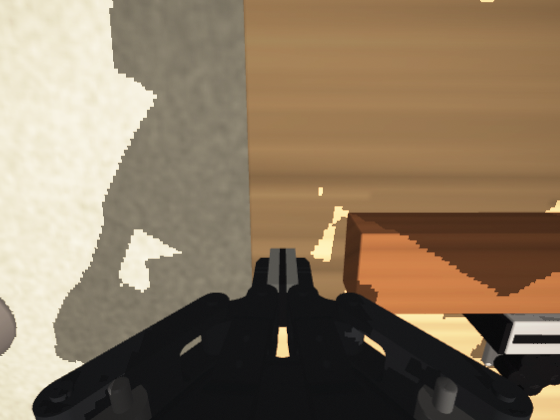

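The rail's near end face is at u≈345–360, v 212–305, and the shut fingers at (283,265) are in line with it. I push along the fence.

```bash
python3 -m handwheel '[{"translation":[0.005,0,0],"angular":[0,0,0],"hand":1},{"translation":[0,0.005,0],"angular":[0,0,0],"hand":1},{"translation":[0,0.004,0],"angular":[0,0,0],"hand":1},{"translation":[0,0.0015,0],"angular":[0,0,0],"hand":1},{"translation":[0,0.0015,0],"angular":[0,0,0],"hand":1},{"translation":[0,0.0015,0],"angular":[0,0,0],"hand":1},{"translation":[0,0.0015,0],"angular":[0,0,0],"hand":1},{"translation":[0,0.0015,0],"angular":[0,0,0],"hand":1},{"translation":[0,0.0015,0],"angular":[0,0,0],"hand":1}]' >/dev/null
python3 chk.py 6 && python3 -m handwheel '[{"translation":[0,0.0015,0],"angular":[0,0,0],"hand":1},{"translation":[0,0.0015,0],"angular":[0,0,0],"hand":1},{"translation":[0,0.0015,0],"angular":[0,0,0],"hand":1},{"translation":[0,0.0015,0],"angular":[0,0,0],"hand":1},{"translation":[0,0.0015,0],"angular":[0,0,0],"hand":1},{"translation":[0,0.0015,0],"angular":[0,0,0],"hand":1}]' >/dev/null
python3 chk.py 6 && python3 -m handwheel '[{"translation":[0,0.0015,0],"angular":[0,0,0],"hand":1},{"translation":[0,0.0015,0],"angular":[0,0,0],"hand":1},{"translation":[0,0.0015,0],"angular":[0,0,0],"hand":1},{"translation":[0,0.0015,0],"angular":[0,0,0],"hand":1},{"translation":[0,0.0015,0],"angular":[0,0,0],"hand":1},{"translation":[0,0.0015,0],"angular":[0,0,0],"hand":1}]' >/dev/null
python3 chk.py 6 && python3 -m handwheel '[{"translation":[0,0.0015,0],"angular":[0,0,0],"hand":1},{"translation":[0,0.0015,0],"angular":[0,0,0],"hand":1},{"translation":[0,0.0015,0],"angular":[0,0,0],"hand":1},{"translation":[0,0.0015,0],"angular":[0,0,0],"hand":1},{"translation":[0,0.0015,0],"angular":[0,0,0],"hand":1},{"translation":[0,0.0015,0],"angular":[0,0,0],"hand":1}]' >/dev/null
python3 chk.py 6
```

```text
t 14.88 jig xy [ -12.8 -242.2] z 26.3 yaw(jig) 0.0117 tilt [0. 0.] F(jig) [-0.65  0.49] z -1.10 w 0.000
t 15.38 jig xy [ -13.  -233.4] z 26.3 yaw(jig) 0.0117 tilt [ 0. -0.] F(jig) [-0.99 -2.07] z -0.19 w -0.000
t 15.88 jig xy [ -13.1 -224.1] z 26.3 yaw(jig) 0.0117 tilt [-0.  0.] F(jig) [-1.03 -2.19] z -0.28 w 0.000
t 16.38 jig xy [ -13.2 -215.2] z 26.3 yaw(jig) 0.0117 tilt [-0.  0.] F(jig) [ 0.14 -1.37] z -1.24 w 0.000
```

```bash
python3 -m handwheel '[{"translation":[0,0.0015,0],"angular":[0,0,0],"hand":1},{"translation":[0,0.0015,0],"angular":[0,0,0],"hand":1},{"translation":[0,0.0015,0],"angular":[0,0,0],"hand":1},{"translation":[0,0.0015,0],"angular":[0,0,0],"hand":1},{"translation":[0,0.0015,0],"angular":[0,0,0],"hand":1},{"translation":[0,0.0015,0],"angular":[0,0,0],"hand":1},{"translation":[0,0.0015,0],"angular":[0,0,0],"hand":1},{"translation":[0,0.0015,0],"angular":[0,0,0],"hand":1}]' >/dev/null
python3 chk.py 4 && python3 -m handwheel '[{"translation":[0,0.0015,0],"angular":[0,0,0],"hand":1},{"translation":[0,0.0015,0],"angular":[0,0,0],"hand":1},{"translation":[0,0.0015,0],"angular":[0,0,0],"hand":1},{"translation":[0,0.0015,0],"angular":[0,0,0],"hand":1}]' >/dev/null
python3 chk.py 4 && python3 -m handwheel '[{"translation":[0,0.001,0],"angular":[0,0,0],"hand":1},{"translation":[0,0.001,0],"angular":[0,0,0],"hand":1},{"translation":[0,0.001,0],"angular":[0,0,0],"hand":1}]' >/dev/null
python3 chk.py 4 && python3 -m handwheel '[{"translation":[0,0.001,0],"angular":[0,0,0],"hand":1},{"translation":[0,0.001,0],"angular":[0,0,0],"hand":1},{"translation":[0,0.001,0],"angular":[0,0,0],"hand":1}]' >/dev/null
python3 chk.py 4 && python3 -m handwheel '[{"translation":[0,0.001,0],"angular":[0,0,0],"hand":1},{"translation":[0,0.001,0],"angular":[0,0,0],"hand":1}]' >/dev/null
python3 chk.py 4 && python3 -m handwheel '[{"translation":[0,0.001,0],"angular":[0,0,0],"hand":1},{"translation":[0,0.001,0],"angular":[0,0,0],"hand":1}]' >/dev/null
python3 chk.py 4 && python3 -m handwheel '[{"translation":[0,0.0008,0],"angular":[0,0,0],"hand":1},{"translation":[0,0.0008,0],"angular":[0,0,0],"hand":1}]' >/dev/null
python3 chk.py 4 && python3 -m handwheel '[{"translation":[0,0.0008,0],"angular":[0,0,0],"hand":1},{"translation":[0,0.0008,0],"angular":[0,0,0],"hand":1}]' >/dev/null
python3 chk.py 4 && python3 -m handwheel '[{"translation":[0,0.0008,0],"angular":[0,0,0],"hand":1},{"translation":[0,0.0008,0],"angular":[0,0,0],"hand":1}]' >/dev/null
python3 chk.py 4
```

```text
t 17.05 jig xy [ -13.4 -203.2] z 26.3 yaw(jig) 0.0117 tilt [-0.  0.] F(jig) [ 0.02 -0.86] z -1.17 w 0.000
t 17.38 jig xy [ -13.5 -197.2] z 26.3 yaw(jig) 0.0117 tilt [-0.  0.] F(jig) [-0.7  -1.37] z -1.24 w -0.000
t 17.63 jig xy [ -13.5 -194.3] z 26.3 yaw(jig) 0.0117 tilt [-0.  0.] F(jig) [-0.03 -1.47] z -0.02 w 0.000
t 17.88 jig xy [ -13.5 -191.3] z 26.3 yaw(jig) 0.0117 tilt [-0.  0.] F(jig) [-1.15 -1.18] z -0.66 w -0.000
t 18.05 jig xy [ -13.6 -189.3] z 26.3 yaw(jig) 0.0116 tilt [-0.  0.] F(jig) [-0.4  -1.63] z -1.27 w 0.000
t 18.22 jig xy [ -13.6 -187.2] z 26.3 yaw(jig) 0.0117 tilt [-0.  0.] F(jig) [-1.07 -1.23] z -0.73 w -0.000
t 18.38 jig xy [ -13.6 -185.6] z 26.3 yaw(jig) 0.0118 tilt [-0.  0.] F(jig) [-0.95 -1.36] z -0.67 w -0.000
t 18.55 jig xy [ -13.6 -184.1] z 26.3 yaw(jig) 0.0117 tilt [-0.  0.] F(jig) [-0.1  -2.66] z -0.99 w 0.000
t 18.72 jig xy [ -13.5 -183.3] z 26.4 yaw(jig) 0.0125 tilt [ 0.    -0.002] F(jig) [-0.84 -5.94] z -1.78 w 0.000
```

Butted at TCP y ≈ −184. Next I re-seat both ends against the fence, −y end first.

```bash
python3 -m handwheel '[{"translation":[0,-0.005,0],"angular":[0,0,0],"hand":1},{"translation":[0,-0.015,0],"angular":[0,0,0],"hand":1},{"translation":[0.035,0,0],"angular":[0,0,0],"hand":1},{"translation":[0.035,0,0],"angular":[0,0,0],"hand":1},{"translation":[0,0.03,0],"angular":[0,0,0],"hand":1},{"translation":[0,0.035,0],"angular":[0,0,0],"hand":1},{"translation":[0,0.03,0],"angular":[0,0,0],"hand":1},{"translation":[-0.02,0,0],"angular":[0,0,0],"hand":1},{"translation":[-0.008,0,0],"angular":[0,0,0],"hand":1},{"translation":[0,0,0],"angular":[0,0,0],"hand":1}]' >/dev/null;python3 go.py -46 -110 26 .0118
```

```text
t 19.55 jig xy [ -52.9 -109.2] z 26.9 yaw(jig) 0.0122 tilt [ 0.005 -0.001] F(jig) [-0.55 -0.48] z -0.77 w 0.000
tool delta mm (before turning) [-6.9 -0.9  1. ]
turn tool z deg 0.02
```

```bash

python3 chk.py 4 && python3 -m handwheel '[{"translation":[-0.001,0,0],"angular":[0,0,0],"hand":1},{"translation":[-0.001,0,0],"angular":[0,0,0],"hand":1}]' >/dev/null
python3 chk.py 4 && python3 -m handwheel '[{"translation":[-0.001,0,0],"angular":[0,0,0],"hand":1},{"translation":[-0.001,0,0],"angular":[0,0,0],"hand":1}]' >/dev/null
python3 chk.py 4 && python3 -m handwheel '[{"translation":[-0.0007,0,0],"angular":[0,0,0],"hand":1},{"translation":[-0.0007,0,0],"angular":[0,0,0],"hand":1}]' >/dev/null
python3 chk.py 4 && python3 -m handwheel '[{"translation":[-0.0005,0,0],"angular":[0,0,0],"hand":1},{"translation":[-0.0005,0,0],"angular":[0,0,0],"hand":1}]' >/dev/null
python3 chk.py 4.5 && python3 -m handwheel '[{"translation":[-0.0005,0,0],"angular":[0,0,0],"hand":1},{"translation":[-0.0005,0,0],"angular":[0,0,0],"hand":1}]' >/dev/null
python3 chk.py 4.5 && python3 -m handwheel '[{"translation":[-0.0005,0,0],"angular":[0,0,0],"hand":1},{"translation":[-0.0005,0,0],"angular":[0,0,0],"hand":1}]' >/dev/null
python3 chk.py 4.5 && python3 -m handwheel '[{"translation":[-0.0005,0,0],"angular":[0,0,0],"hand":1},{"translation":[-0.0005,0,0],"angular":[0,0,0],"hand":1}]' >/dev/null
python3 chk.py 4.5 && python3 -m handwheel '[{"translation":[-0.0005,0,0],"angular":[0,0,0],"hand":1},{"translation":[-0.0005,0,0],"angular":[0,0,0],"hand":1}]' >/dev/null
python3 chk.py 4.5
```

```text
t 19.55 jig xy [ -52.9 -109.2] z 26.9 yaw(jig) 0.0122 tilt [ 0.005 -0.001] F(jig) [-0.55 -0.48] z -0.77 w 0.000
t 19.72 jig xy [ -54.9 -108.8] z 26.1 yaw(jig) 0.0105 tilt [-0.001  0.   ] F(jig) [0.9  0.29] z -0.74 w -0.000
t 19.88 jig xy [ -52.9 -108.5] z 26.2 yaw(jig) 0.0106 tilt [-0.001  0.   ] F(jig) [-0.    0.13] z 0.41 w -0.000
t 20.05 jig xy [ -51.2 -108.2] z 26.3 yaw(jig) 0.0111 tilt [-0.  0.] F(jig) [-0.55 -0.39] z -0.26 w 0.000
t 20.22 jig xy [ -50.1 -108. ] z 26.3 yaw(jig) 0.0116 tilt [-0.  0.] F(jig) [-0.1   0.19] z 0.56 w 0.000
t 20.38 jig xy [ -49.  -107.9] z 26.3 yaw(jig) 0.0118 tilt [-0.  0.] F(jig) [-0.43 -0.3 ] z 0.38 w 0.000
t 20.55 jig xy [ -48.  -107.9] z 26.3 yaw(jig) 0.0118 tilt [0. 0.] F(jig) [ 1.04 -0.09] z 0.14 w -0.000
t 20.72 jig xy [ -47.  -107.9] z 26.3 yaw(jig) 0.0117 tilt [0. 0.] F(jig) [0.26 0.4 ] z 0.76 w 0.000
t 20.88 jig xy [ -46.1 -107.9] z 26.3 yaw(jig) 0.0118 tilt [-0.  0.] F(jig) [-1.42 -1.15] z 0.56 w -0.000
```

```bash

python3 chk.py 4.5 && python3 -m handwheel '[{"translation":[-0.0005,0,0],"angular":[0,0,0],"hand":1},{"translation":[-0.0005,0,0],"angular":[0,0,0],"hand":1}]' >/dev/null
python3 chk.py 4.5 && python3 -m handwheel '[{"translation":[-0.0005,0,0],"angular":[0,0,0],"hand":1},{"translation":[-0.0005,0,0],"angular":[0,0,0],"hand":1}]' >/dev/null
python3 chk.py 4.5 && python3 -m handwheel '[{"translation":[-0.0005,0,0],"angular":[0,0,0],"hand":1}]' >/dev/null
python3 chk.py 4.5
```

```text
t 20.88 jig xy [ -46.1 -107.9] z 26.3 yaw(jig) 0.0118 tilt [-0.  0.] F(jig) [-1.42 -1.15] z 0.56 w -0.000
t 21.05 jig xy [ -46.1 -107.8] z 26.2 yaw(jig) 0.0120 tilt [-0.002  0.   ] F(jig) [-2.85 -0.1 ] z 2.11 w -0.000
t 21.22 jig xy [ -45.9 -107.8] z 26.2 yaw(jig) 0.0122 tilt [-0.004 -0.   ] F(jig) [-5.91 -1.31] z 5.40 w 0.000
t 21.22 jig xy [ -45.9 -107.8] z 26.2 yaw(jig) 0.0122 tilt [-0.004 -0.   ] F(jig) [-5.91 -1.31] z 5.40 w 0.000
```

```bash
python3 -m handwheel '[{"translation":[0.005,0,0],"angular":[0,0,0],"hand":1},{"translation":[0.02,0,0],"angular":[0,0,0],"hand":1},{"translation":[0.02,0.03,0],"angular":[0,0,0],"hand":1},{"translation":[0,0.036,0],"angular":[0,0,0],"hand":1},{"translation":[0,0.036,0],"angular":[0,0,0],"hand":1},{"translation":[0,0.036,0],"angular":[0,0,0],"hand":1},{"translation":[0,0.036,0],"angular":[0,0,0],"hand":1},{"translation":[0,0.034,0],"angular":[0,0,0],"hand":1},{"translation":[-0.02,0,0],"angular":[0,0,0],"hand":1},{"translation":[-0.015,0,0],"angular":[0,0,0],"hand":1}]' >/dev/null
python3 chk.py 4 && python3 -m handwheel '[{"translation":[-0.001,0,0],"angular":[0,0,0],"hand":1},{"translation":[-0.001,0,0],"angular":[0,0,0],"hand":1},{"translation":[-0.001,0,0],"angular":[0,0,0],"hand":1}]' >/dev/null
python3 chk.py 4 && python3 -m handwheel '[{"translation":[-0.001,0,0],"angular":[0,0,0],"hand":1},{"translation":[-0.001,0,0],"angular":[0,0,0],"hand":1}]' >/dev/null
python3 chk.py 4 && python3 -m handwheel '[{"translation":[-0.0005,0,0],"angular":[0,0,0],"hand":1},{"translation":[-0.0005,0,0],"angular":[0,0,0],"hand":1}]' >/dev/null
python3 chk.py 4.5 && python3 -m handwheel '[{"translation":[-0.0005,0,0],"angular":[0,0,0],"hand":1},{"translation":[-0.0005,0,0],"angular":[0,0,0],"hand":1}]' >/dev/null
python3 chk.py 4.5 && python3 -m handwheel '[{"translation":[-0.0005,0,0],"angular":[0,0,0],"hand":1},{"translation":[-0.0005,0,0],"angular":[0,0,0],"hand":1}]' >/dev/null
python3 chk.py 4.5 && python3 -m handwheel '[{"translation":[-0.0005,0,0],"angular":[0,0,0],"hand":1},{"translation":[-0.0005,0,0],"angular":[0,0,0],"hand":1}]' >/dev/null
python3 chk.py 4.5 && python3 -m handwheel '[{"translation":[-0.0005,0,0],"angular":[0,0,0],"hand":1},{"translation":[-0.0005,0,0],"angular":[0,0,0],"hand":1}]' >/dev/null
python3 chk.py 4.5
```

```text
t 22.05 jig xy [-55.5 102.8] z 26.6 yaw(jig) 0.0156 tilt [0.003 0.001] F(jig) [ 0.97 -0.16] z -0.21 w 0.000
t 22.30 jig xy [-54.5  99.8] z 26.0 yaw(jig) 0.0110 tilt [-0.001  0.   ] F(jig) [ 0.58 -0.18] z -0.09 w 0.000
t 22.47 jig xy [-52.4  99.6] z 26.2 yaw(jig) 0.0107 tilt [-0.001  0.   ] F(jig) [0.45 0.48] z -1.15 w 0.000
t 22.63 jig xy [-50.8  99.7] z 26.4 yaw(jig) 0.0110 tilt [-0.  0.] F(jig) [ 0.47 -0.03] z 0.16 w -0.000
t 22.80 jig xy [-50.   99.9] z 26.3 yaw(jig) 0.0115 tilt [-0.001 -0.   ] F(jig) [-1.53  0.38] z 0.43 w 0.000
t 22.97 jig xy [-49.3 100.1] z 26.2 yaw(jig) 0.0117 tilt [-0.002 -0.   ] F(jig) [-1.76 -0.57] z 2.06 w 0.000
t 23.13 jig xy [-48.5 100.2] z 26.2 yaw(jig) 0.0117 tilt [-0.002 -0.   ] F(jig) [-3.66 -0.22] z 3.42 w -0.000
t 23.30 jig xy [-48.3 100.2] z 26.1 yaw(jig) 0.0116 tilt [-0.004 -0.   ] F(jig) [-5.23  0.26] z 3.75 w -0.000
```

```bash
python3 -m handwheel '[{"translation":[0.005,0,0],"angular":[0,0,0],"hand":1},{"translation":[0.02,0,0],"angular":[0,0,0],"hand":1},{"translation":[0.02,-0.03,0],"angular":[0,0,0],"hand":1},{"translation":[0,-0.036,0],"angular":[0,0,0],"hand":1},{"translation":[0,-0.036,0],"angular":[0,0,0],"hand":1},{"translation":[0,-0.036,0],"angular":[0,0,0],"hand":1},{"translation":[0,-0.034,0],"angular":[0,0,0],"hand":1},{"translation":[0,0,0],"angular":[0,0,0],"hand":1},{"translation":[-0.02,0,0],"angular":[0,0,0],"hand":1},{"translation":[-0.015,0,0],"angular":[0,0,0],"hand":1}]' >/dev/null
python3 chk.py 4 && python3 -m handwheel '[{"translation":[-0.002,0,0],"angular":[0,0,0],"hand":1},{"translation":[-0.002,0,0],"angular":[0,0,0],"hand":1},{"translation":[-0.001,0,0],"angular":[0,0,0],"hand":1},{"translation":[-0.001,0,0],"angular":[0,0,0],"hand":1}]' >/dev/null
python3 chk.py 4 && python3 -m handwheel '[{"translation":[-0.001,0,0],"angular":[0,0,0],"hand":1},{"translation":[-0.001,0,0],"angular":[0,0,0],"hand":1}]' >/dev/null
python3 chk.py 4 && python3 -m handwheel '[{"translation":[-0.0005,0,0],"angular":[0,0,0],"hand":1},{"translation":[-0.0005,0,0],"angular":[0,0,0],"hand":1}]' >/dev/null
python3 chk.py 4.5 && python3 -m handwheel '[{"translation":[-0.0005,0,0],"angular":[0,0,0],"hand":1},{"translation":[-0.0005,0,0],"angular":[0,0,0],"hand":1}]' >/dev/null
python3 chk.py 4.5 && python3 -m handwheel '[{"translation":[-0.0005,0,0],"angular":[0,0,0],"hand":1},{"translation":[-0.0005,0,0],"angular":[0,0,0],"hand":1}]' >/dev/null
python3 chk.py 4.5 && python3 -m handwheel '[{"translation":[-0.0005,0,0],"angular":[0,0,0],"hand":1},{"translation":[-0.0005,0,0],"angular":[0,0,0],"hand":1}]' >/dev/null
python3 chk.py 4.5 && python3 -m handwheel '[{"translation":[-0.0005,0,0],"angular":[0,0,0],"hand":1},{"translation":[-0.0005,0,0],"angular":[0,0,0],"hand":1}]' >/dev/null
python3 chk.py 4.5
```

```text
t 24.13 jig xy [-53. -73.] z 26.5 yaw(jig) 0.0091 tilt [ 0.003 -0.   ] F(jig) [0.64 0.39] z 0.18 w 0.000
t 24.47 jig xy [-49.4 -71.3] z 26.1 yaw(jig) 0.0123 tilt [-0.001  0.   ] F(jig) [-0.22  0.05] z -0.45 w -0.000
t 24.63 jig xy [-47.  -71.6] z 26.3 yaw(jig) 0.0120 tilt [-0.  0.] F(jig) [-0.32  0.71] z 0.37 w 0.000
t 24.80 jig xy [-46.7 -71.6] z 26.2 yaw(jig) 0.0119 tilt [-0.002  0.   ] F(jig) [-3.47 -0.51] z 2.17 w 0.000
t 24.97 jig xy [-46.6 -71.7] z 26.1 yaw(jig) 0.0120 tilt [-0.004  0.   ] F(jig) [-6.63  0.01] z 4.92 w -0.000
t 24.97 jig xy [-46.6 -71.7] z 26.1 yaw(jig) 0.0120 tilt [-0.004  0.   ] F(jig) [-6.63  0.01] z 4.92 w -0.000
t 24.97 jig xy [-46.6 -71.7] z 26.1 yaw(jig) 0.0120 tilt [-0.004  0.   ] F(jig) [-6.63  0.01] z 4.92 w -0.000
t 24.97 jig xy [-46.6 -71.7] z 26.1 yaw(jig) 0.0120 tilt [-0.004  0.   ] F(jig) [-6.63  0.01] z 4.92 w -0.000
```

Flat contact confirmed: the contact positions are collinear. I now re-check the butt with a light end push, slightly on the fence side.

```bash
python3 -m handwheel '[{"translation":[0.005,0,0],"angular":[0,0,0],"hand":1},{"translation":[0.02,0,0],"angular":[0,0,0],"hand":1},{"translation":[0,-0.033,0],"angular":[0,0,0],"hand":1},{"translation":[0,-0.035,0],"angular":[0,0,0],"hand":1},{"translation":[0,-0.035,0],"angular":[0,0,0],"hand":1},{"translation":[0,-0.03,0],"angular":[0,0,0],"hand":1},{"translation":[-0.03,0,0],"angular":[0,0,0],"hand":1},{"translation":[-0.034,0,0],"angular":[0,0,0],"hand":1},{"translation":[0,0,0],"angular":[0,0,0],"hand":1},{"translation":[0,0,0],"angular":[0,0,0],"hand":1}]' >/dev/null;python3 go.py -7 -190 26.5 .0118
```

```text
t 25.80 jig xy [  -1.6 -205.2] z 26.2 yaw(jig) 0.0119 tilt [ 0.003 -0.001] F(jig) [-0.28  0.31] z -0.47 w -0.000
tool delta mm (before turning) [ 5.3 15.3 -0.3]
turn tool z deg 0.01
```

```bash
python3 -m handwheel '[{"translation":[0.003,0.005,0],"angular":[0,0,0],"hand":1},{"translation":[0,0.005,0],"angular":[0,0,0],"hand":1},{"translation":[0,0.003,0],"angular":[0,0,0],"hand":1},{"translation":[0,0.0015,0],"angular":[0,0,0],"hand":1},{"translation":[0,0.001,0],"angular":[0,0,0],"hand":1},{"translation":[0,0.001,0],"angular":[0,0,0],"hand":1}]' >/dev/null
python3 chk.py 4 && python3 -m handwheel '[{"translation":[0,0.001,0],"angular":[0,0,0],"hand":1},{"translation":[0,0.001,0],"angular":[0,0,0],"hand":1}]' >/dev/null
python3 chk.py 4 && python3 -m handwheel '[{"translation":[0,0.0005,0],"angular":[0,0,0],"hand":1},{"translation":[0,0.0005,0],"angular":[0,0,0],"hand":1}]' >/dev/null
python3 chk.py 4 && python3 -m handwheel '[{"translation":[0,0.0005,0],"angular":[0,0,0],"hand":1},{"translation":[0,0.0005,0],"angular":[0,0,0],"hand":1}]' >/dev/null
python3 chk.py 4 && python3 -m handwheel '[{"translation":[0,0.0005,0],"angular":[0,0,0],"hand":1},{"translation":[0,0.0005,0],"angular":[0,0,0],"hand":1}]' >/dev/null
python3 chk.py 4 && python3 -m handwheel '[{"translation":[0,0.0005,0],"angular":[0,0,0],"hand":1},{"translation":[0,0.0005,0],"angular":[0,0,0],"hand":1}]' >/dev/null
python3 chk.py 4
```

```text
t 26.30 jig xy [  -7.2 -187.7] z 26.5 yaw(jig) 0.0120 tilt [ 0. -0.] F(jig) [0.17 0.45] z -0.52 w -0.000
t 26.47 jig xy [  -7.1 -185.9] z 26.4 yaw(jig) 0.0117 tilt [ 0. -0.] F(jig) [-0.09 -0.41] z -0.16 w -0.000
t 26.63 jig xy [  -7.1 -185. ] z 26.3 yaw(jig) 0.0116 tilt [0. 0.] F(jig) [0.14 0.11] z -0.98 w 0.000
t 26.80 jig xy [  -7.2 -184. ] z 26.3 yaw(jig) 0.0116 tilt [0. 0.] F(jig) [-0.43  0.28] z 0.30 w -0.000
t 26.97 jig xy [  -7.2 -183.3] z 26.3 yaw(jig) 0.0120 tilt [ 0.    -0.001] F(jig) [-1.21 -2.01] z -0.91 w 0.000
t 27.13 jig xy [  -7.1 -183.1] z 26.3 yaw(jig) 0.0125 tilt [ 0.    -0.002] F(jig) [-0.21 -6.07] z -1.27 w 0.000
```

Rail is butted and seated. I lift off and go above the clamp handle.

```bash
python3 -m handwheel '[{"translation":[0,-0.005,0],"angular":[0,0,0],"hand":1},{"translation":[0,-0.02,0],"angular":[0,0,0],"hand":1},{"translation":[0,0,-0.04],"angular":[0,0,0],"hand":1},{"translation":[0,0,-0.04],"angular":[0,0,0],"hand":1},{"translation":[0,0,-0.04],"angular":[0,0,0],"hand":1},{"translation":[0,0,-0.04],"angular":[0,0,0],"hand":1},{"translation":[0,0,-0.02],"angular":[0,0,0],"hand":1},{"translation":[0,0,0],"angular":[0,0,0],"hand":1}]' >/dev/null;python3 go.py 115 0 205 .0118
python3 - <<'E'
from go import *
from meas import *
im=manip.get_image("top")[:,:,::-1].copy(); cv2.imwrite("pics/t5.png",cv2.resize(im[150:290,150:380],None,fx=3.4,fy=3.4,interpolation=cv2.INTER_CUBIC))
c0=cast("top",[(265,159.4),(265,181)],.12); print((jig(c0)*1e3).round())
h=cv2.cvtColor(manip.get_image("side"),cv2.COLOR_RGB2HSV); m=((h[...,1]>180)&((h[...,0]<5)|(h[...,0]>175))&(h[...,2]>70)).astype(np.uint8); m[:,:270]=0;m[:130]=0;m[190:]=0;m[:,340:]=0
v,u=np.nonzero(m); print(len(u),u.min(),u.max(),v.min(),v.max())
r0=np.array([60,0]); 
for th in np.arange(.55,.9,.05):
    P=[np.r_[O+J@np.array([.06+r*np.cos(th+.06),0]),.07+r*np.sin(th+.06)] for r in(.041,.113)]
    print(th.round(2),proj("side",P).round(1).tolist())
print(np.c_[u,v][[v.argmin(),v.argmax()]])
E
```

```text
t 27.80 jig xy [  -3.9 -208. ] z 212.7 yaw(jig) 0.0116 tilt [ 0.011 -0.003] F(jig) [ 0.45 -0.72] z 0.67 w 0.000
tool delta mm (before turning) [-121.2  206.6    8.2]
turn tool z deg -0.01
[[146.   0.]
 [ 80.   1.]]
19 299 303 165 171
0.55 [[300.9, 173.1], [316.3, 156.6]]
0.6 [[300.6, 172.9], [315.6, 155.9]]
0.65 [[300.3, 172.6], [314.7, 155.2]]
0.7 [[299.9, 172.4], [313.8, 154.6]]
0.75 [[299.6, 172.2], [312.8, 154.0]]
0.8 [[299.2, 172.1], [311.8, 153.5]]
0.85 [[298.8, 172.0], [310.7, 153.1]]
[[301 165]
 [302 171]]
```

View pics/t5.png

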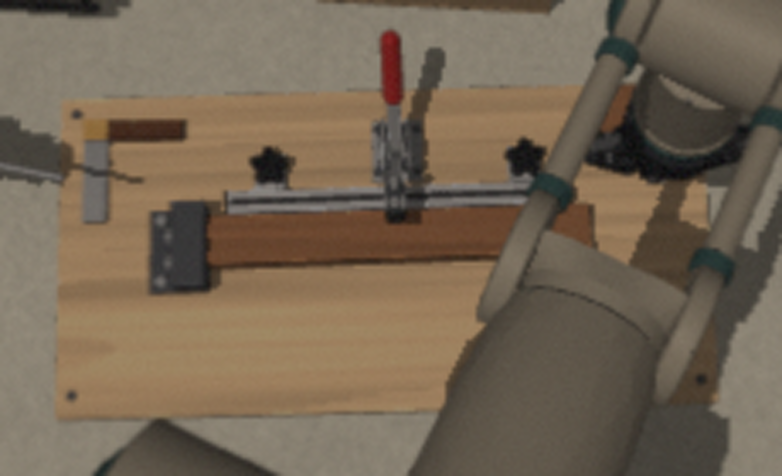

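The rail lies along the fence and touches the bush block (crop x≈210), and the fence hasn't moved. The handle is at jig y≈0. I move above it.

```bash
python3 -m handwheel '[{"translation":[-0.0202,0.0344,0],"angular":[0,0,0],"hand":1},{"translation":[-0.0202,0.0344,0],"angular":[0,0,0],"hand":1},{"translation":[-0.0202,0.0344,0],"angular":[0,0,0],"hand":1},{"translation":[-0.0202,0.0344,0],"angular":[0,0,0],"hand":1},{"translation":[-0.0202,0.0344,0],"angular":[0,0,0],"hand":1},{"translation":[-0.0202,0.0344,0],"angular":[0,0,0],"hand":1},{"translation":[0,0,0],"angular":[0,0,0],"hand":1},{"translation":[0,0,0],"angular":[0,0,0],"hand":1}]' >/dev/null;python3 go.py 115 0 145 .0118
```

```text
t 28.57 jig xy [111.3   3.4] z 203.1 yaw(jig) 0.0154 tilt [-0.005  0.001] F(jig) [ 0.33 -0.38] z 0.98 w 0.000
tool delta mm (before turning) [-3.9 -3.5 58.1]
turn tool z deg 0.21
```

```bash
python3 -m handwheel '[{"translation":[0,-0.001,0.015],"angular":[0,0,0],"hand":1},{"translation":[0,-0.001,0.015],"angular":[0,0,0],"hand":1},{"translation":[0,0,0.012],"angular":[0,0,0],"hand":1},{"translation":[0,0,0.003],"angular":[0,0,0],"hand":1},{"translation":[0,0,0.002],"angular":[0,0,0],"hand":1},{"translation":[0,0,0],"angular":[0,0,0],"hand":1}]' >/dev/null;python3 go.py
python3 -m handwheel '[{"translation":[0,0,0.003],"angular":[0,0,0],"hand":1},{"translation":[0,0,0.003],"angular":[0,0,0],"hand":1},{"translation":[0,0,0.003],"angular":[0,0,0],"hand":1},{"translation":[0,0,0.003],"angular":[0,0,0],"hand":1}]' >/dev/null;python3 go.py
```

```text
t 29.07 jig xy [111.2  -2. ] z 158.6 yaw(jig) 0.0106 tilt [-0.002  0.   ] F(jig) [-0.41 -0.56] z 1.65 w 0.000
t 29.40 jig xy [112.   -1.2] z 147.9 yaw(jig) 0.0116 tilt [0.001 0.   ] F(jig) [-0.57  0.1 ] z 5.77 w -0.000
```

```bash
python3 -m handwheel '[{"translation":[-0.003,0,0.003],"angular":[0,0,0],"hand":1},{"translation":[-0.003,0.001,0.0035],"angular":[0,0,0],"hand":1},{"translation":[-0.003,0,0.004],"angular":[0,0,0],"hand":1}]' >/dev/null;python3 chk.py 30 &&
python3 -m handwheel '[{"translation":[-0.003,0,0.004],"angular":[0,0,0],"hand":1},{"translation":[-0.0025,0,0.004],"angular":[0,0,0],"hand":1},{"translation":[-0.002,0,0.004],"angular":[0,0,0],"hand":1}]' >/dev/null;python3 chk.py 30 &&
python3 -m handwheel '[{"translation":[-0.002,0,0.004],"angular":[0,0,0],"hand":1},{"translation":[-0.002,0,0.004],"angular":[0,0,0],"hand":1},{"translation":[-0.002,0,0.004],"angular":[0,0,0],"hand":1}]' >/dev/null;python3 chk.py 30
```

```text
t 29.65 jig xy [122.   -0.9] z 138.6 yaw(jig) 0.0119 tilt [ 0.004 -0.002] F(jig) [-0.22 -2.06] z 7.33 w -0.000
t 29.90 jig xy [130.3  -0.4] z 126.9 yaw(jig) 0.0117 tilt [ 0.005 -0.001] F(jig) [ 0.56 -0.89] z 7.01 w -0.000
t 30.15 jig xy [137.2  -0.3] z 115.2 yaw(jig) 0.0118 tilt [ 0.007 -0.   ] F(jig) [1.58 0.85] z 7.28 w -0.000
```

```bash
python3 -m handwheel '[{"translation":[-0.001,0,0.004],"angular":[0,0,0],"hand":1},{"translation":[-0.001,0,0.004],"angular":[0,0,0],"hand":1},{"translation":[0,0,0.004],"angular":[0,0,0],"hand":1}]' >/dev/null;python3 chk.py 30 &&
python3 -m handwheel '[{"translation":[0,0,0.004],"angular":[0,0,0],"hand":1},{"translation":[0,0,0.003],"angular":[0,0,0],"hand":1},{"translation":[0,0,0.003],"angular":[0,0,0],"hand":1}]' >/dev/null;python3 chk.py 30 &&
python3 -m handwheel '[{"translation":[0,0,0.002],"angular":[0,0,0],"hand":1},{"translation":[0,0,0.002],"angular":[0,0,0],"hand":1}]' >/dev/null;python3 chk.py 30
```

```text
t 30.40 jig xy [ 1.396e+02 -1.000e-01] z 103.2 yaw(jig) 0.0117 tilt [0.008 0.   ] F(jig) [ 2.08 -0.91] z 6.82 w 0.000
t 30.65 jig xy [139.9  -0. ] z 93.2 yaw(jig) 0.0117 tilt [0.009 0.   ] F(jig) [3.1 0.4] z 6.56 w 0.000
t 30.82 jig xy [140.3   0. ] z 89.3 yaw(jig) 0.0117 tilt [0.01 0.  ] F(jig) [ 4.31 -0.41] z 5.45 w -0.000
```

```bash
python3 -m handwheel '[{"translation":[0,0,0.0015],"angular":[0,0,0],"hand":1},{"translation":[0,0,0.0015],"angular":[0,0,0],"hand":1}]' >/dev/null;python3 go.py
python3 -m handwheel '[{"translation":[0,0,0.0015],"angular":[0,0,0],"hand":1},{"translation":[0,0,0.001],"angular":[0,0,0],"hand":1}]' >/dev/null;python3 go.py
python3 -m handwheel '[{"translation":[0,0,0.001],"angular":[0,0,0],"hand":1}]' >/dev/null;python3 go.py
python3 - <<'E'
from rig import manip
import sys; sys.exit(int(manip.get_state()["contact_force"][2]>18))
E
[ $? = 0 ] && python3 -m handwheel '[{"translation":[0,0,0.001],"angular":[0,0,0],"hand":1}]' >/dev/null;python3 go.py
```

```text
t 30.98 jig xy [140.5   0. ] z 86.4 yaw(jig) 0.0117 tilt [0.01 0.  ] F(jig) [4.22 1.16] z 7.16 w -0.000
t 31.15 jig xy [140.8   0. ] z 85.1 yaw(jig) 0.0117 tilt [0.011 0.   ] F(jig) [ 1.64 -0.32] z 14.37 w -0.000
t 31.23 jig xy [140.9   0. ] z 85.0 yaw(jig) 0.0117 tilt [0.012 0.   ] F(jig) [0.26 0.18] z 17.44 w -0.000
t 31.32 jig xy [140.9   0. ] z 84.8 yaw(jig) 0.0118 tilt [0.012 0.   ] F(jig) [0.11 0.62] z 20.06 w -0.000
```

```bash
python3 -m handwheel '[{"translation":[0,0,0.001],"angular":[0,0,0],"hand":1},{"translation":[0,0,0.001],"angular":[0,0,0],"hand":1},{"translation":[0,0,0],"angular":[0,0,0],"hand":1}]' >/dev/null;python3 go.py
python3 -m handwheel '[{"translation":[0,0,-0.005],"angular":[0,0,0],"hand":1},{"translation":[0,0,-0.02],"angular":[0,0,0],"hand":1},{"translation":[0,0,-0.04],"angular":[0,0,0],"hand":1},{"translation":[0,0,-0.04],"angular":[0,0,0],"hand":1},{"translation":[0,0,-0.03],"angular":[0,0,0],"hand":1},{"translation":[0,-0.04,0],"angular":[0,0,0],"hand":1},{"translation":[0,-0.04,0],"angular":[0,0,0],"hand":1},{"translation":[0,-0.04,0],"angular":[0,0,0],"hand":1},{"translation":[0,-0.04,0],"angular":[0,0,0],"hand":1},{"translation":[0,0,0],"angular":[0,0,0],"hand":1}]' >/dev/null;python3 -m handwheel '[{"translation":[0.04,-0.02,0],"angular":[0,0,0],"hand":1},{"translation":[0.04,-0.02,0],"angular":[0,0,0],"hand":1},{"translation":[0.04,-0.02,0],"angular":[0,0,0],"hand":1},{"translation":[0.04,-0.02,0],"angular":[0,0,0],"hand":1},{"translation":[0.04,0,0],"angular":[0,0,0],"hand":1},{"translation":[0.04,0,0],"angular":[0,0,0],"hand":1},{"translation":[0.04,0,0],"angular":[0,0,0],"hand":1},{"translation":[0,0,0],"angular":[0,0,0],"hand":1}]' >/dev/null; python3 go.py
python3 - <<'E'
from go import *
a=manip.get_image("top")[150:290,150:380,::-1]; b=manip.get_image("side")[130:270,180:380,::-1]
k=dict(fx=2,fy=2,interpolation=cv2.INTER_CUBIC)
A=cv2.resize(a,(782,300),interpolation=cv2.INTER_CUBIC) if 0 else cv2.resize(a,None,fx=1.7,fy=2.1,interpolation=cv2.INTER_CUBIC)
B=cv2.resize(b,None,fx=2,fy=2.1,interpolation=cv2.INTER_CUBIC)
cv2.imwrite("pics/f.png",np.hstack([A,B]))
cv2.imwrite("pics/topf.png",manip.get_image("top")[:,:,::-1])
E
```

```text
t 31.57 jig xy [141.   0.] z 84.6 yaw(jig) 0.0118 tilt [0.013 0.   ] F(jig) [-1.33  0.13] z 21.86 w 0.000
t 33.07 jig xy [-138.  -235.4] z 211.6 yaw(jig) 0.0093 tilt [-0.008  0.002] F(jig) [-0.03 -0.03] z 0.16 w -0.000
```

View pics/f.png

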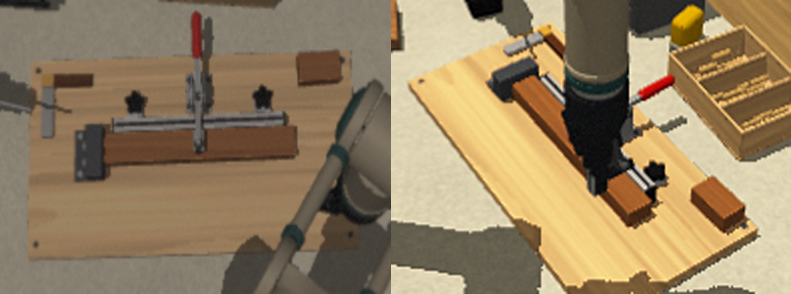

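The rail is flat and butted, and the clamp arm is swung onto its top. I check numerically that the handle is level.

```bash
python3 - <<'E'
from go import *
for f in("side","top"):
    im=manip.get_image(f); h=cv2.cvtColor(im,cv2.COLOR_RGB2HSV)
    m=(h[...,1]>170)&((h[...,0]<6)|(h[...,0]>174))&(h[...,2]>60)
    g=np.zeros_like(m); 
    if f=="side": g[140:190,285:340]=1
    else: g[145:190,250:285]=1
    v,u=np.nonzero(m&g); o=np.argsort(v); print(f,"low",u[o[-3:]],v[o[-3:]],"tip",u[o[:3]],v[o[:3]])
    for th in(0,.1,.2):
        P=[np.r_[O+J@np.array([.06+r*np.cos(th+.064),0]),.07+r*np.sin(th+.064)] for r in(.041,.113)]
        print(th,proj(f,P).round(1).tolist())
E
```

```text
side low [308 305 306] [176 177 177] tip [318 319 320] [166 166 166]
0 [[302.6, 177.2], [320.4, 168.1]]
0.1 [[302.5, 176.3], [320.3, 165.7]]
0.2 [[302.3, 175.4], [319.9, 163.3]]
top low [264 265 266] [176 176 176] tip [265 264 265] [156 157 157]
0 [[265.9, 178.8], [265.5, 155.6]]
0.1 [[265.8, 178.5], [265.4, 154.8]]
0.2 [[265.8, 178.4], [265.2, 154.3]]
```

```bash
python3 -c "
from rig import manip
print(manip.sign_off())"
```

```text
the job is handed in; nothing more can be done
None
```

I handed the job in after about 33 s of robot time: the rail lies flat along the fence and butts against the bush block, the clamp handle is fully down, and there was no sign that the fence had moved.

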